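Set the battery charger's timer four clicks on and start it

TASK

Standing on the counter is a battery charger: with a fingertip push the bar of its big click-stop dial round clockwise (seen from above) so that the dial rests exactly four clicks on from where it stands now, and only then press the round start button all the way down and let go. Only push the bar, never pinch it, and leave the bottle, the tins and the funnel standing where they are.

Things in the scene. Friction and masses are not known exactly. Their poses are not given: they have to be found in the camera images.
- charger: Grey battery charger, a box 200 (x) x 300 (y) x 95 mm high, fixed on the counter; origin at the centre of its underside, +z up, -x is its front (with the meter), which looks roughly to the robot (turned up to 0.35 rad either way). Flat top 95 mm up. On the top: the dial, axis at (-10, +65) mm; the start button, axis at (-10, -95) mm; along the rear edge, at x = +85 mm, a low carrying handle that rises 27 mm above the top between y = -80 and +80 mm.
- dial (a joint): Turn of the dial in rad, growing clockwise seen from above. A sprung ball gives eight click positions 0.419 rad (24 degrees) apart, at 0, 0.419, ... 2.932, with hard stops just beyond the first and last. It starts at rest in one of the first four. It takes about 0.1 N m (some 3 N at 38 mm from the axis) to leave a click position; past the halfway point it jumps forward by itself into the next one.
- dial_centre (a point): Point on the dial's vertical axis at the top of its bar, 133 mm above the counter. The dial is an aluminium disc 100 mm in diameter, its upper face 107 mm above the counter (12 mm above the case), with one straight upright black bar right across it through the axis: the bar is 94 mm long and 18 mm thick (a spine 8 mm thick with a 5 mm cheek on either side) and stands 26 mm above the disc (its cheeks 23 mm). The bar turns with the disc. Its two halves are alike for pushing.
- pointer_end (a point): Point on top of the bar, 46 mm from the dial's axis, at the end marked by a white line. At joint value 0 the line points 84 degrees anticlockwise (seen from above) of the charger's +x; it turns clockwise as the dial value grows.
- cheek_ccw: Cheek along the whole of one side of the bar (88 x 5 x 23 mm), the anticlockwise side of the pointer half. Origin on the dial's axis at the case's top, so its position does not tell where the cheek is. Pushing here on the pointer half turns the dial clockwise.
- cheek_cw: The like cheek on the opposite side of the bar. Pushing here on the half without the white line turns the dial clockwise. Pressing both cheeks at once is pinching.
- start (a joint): Travel of the start button in m: 0 up, 0.006 fully down; a spring returns it; fully down takes 5 N.
- start_top (a point): Centre of the top of the round black start button, 30 mm in diameter, standing 22 mm above the charger top in an aluminium housing 46 mm across and 12 mm high; it is pressed straight down.
- additive: Bottle, 56 mm in diameter, 170 mm high, standing on the counter to the right of the charger; origin under its centre. To be left alone.
- grease_tin: Tin, 68 mm in diameter, 70 mm high, on the counter to the left of the charger; origin under its centre. To be left alone.
- fuse_tin: Small metal tin, 34 mm in diameter, 28 mm high, standing on the charger's top near its front edge, between dial and button; origin under its centre. To be left alone.
- funnel: White funnel standing mouth down on the counter behind the charger, 90 mm across, 120 mm high; origin under its centre. To be left alone.

How it is judged (in metres and radians):
On the way, in this order (a step that is already met when the one before it is completed fails the run):
1. the dial rests four clicks clockwise of its start (distance of pointer_end from where it was at the start of the episode between 0.064 and 0.0725 m and velocity of joint dial between -0.3 and 0.3 rad/s), for 0.2 s.
2. with the dial there, the start button is pressed down (value of joint start above 0.0045 m and distance of pointer_end from where it was at the start of the episode between 0.064 and 0.0725 m), for 0.05 s.
At the end, for the whole second after the job is handed in: The dial rests four clicks clockwise of its start (its pointer end 64.0 to 72.5 mm from where it was, about a third of a click either way), the start button, pressed 4.5 mm or more after that, is up again (within 1.5 mm), and the bottle, tins and funnel stand upright (0.1 rad) (distance of pointer_end from where it was at the start of the episode between 0.064 and 0.0725 m and value of joint start below 0.0015 m and angle between each of additive, grease_tin, fuse_tin, funnel's own z axis and vertical below 0.1 rad); the robot touches nothing.
It fails at once if the start button is pressed while the dial is not four clicks on (value of joint start above 0.003 m and not (distance of pointer_end from where it was at the start of the episode between 0.064 and 0.0725 m)).
It fails at once if the dial's bar is pinched (both cheeks pressed at once) (contact force between the fingers and cheek_ccw above 1 N and contact force between the fingers and cheek_cw above 1 N).
It fails at once if the bottle, a tin or the funnel is moved more than 20 mm, lifted or tipped (distance of any of additive, grease_tin, fuse_tin, funnel from where it was at the start of the episode above 0.02 m or angle between any of additive, grease_tin, fuse_tin, funnel's own z axis and vertical above 0.35 rad).
It also fails if it takes over 64 s, if anything falls off the work surface, if the arm or the gripper's body presses on something with over 40 N, if the wrist force passes 120 N, or if a joint passes its speed limit or range.

ROBOT

A 6-joint arm with a two-finger parallel gripper is mounted at the origin on the work surface. World frame = base frame: x ahead of the robot, y to its left, z up, the work surface at z = 0. Lengths are in m, angles in degrees, forces in N, time in s.
With the tool pointing down it reaches from about 0.275 to 0.85 m from the base axis. Payload 5.2 kg.
Tool frame: the origin (TCP) lies midway between the tips of the shut fingers; the grasp point (between the pads) lies 19 mm behind it (bot.pinch_z is the distance from the TCP to the grasp point, in m); z points along the fingers, y is the line along which they close (so a half turn about z gives the same grasp; the last joint's range is limited). The gripper opens to 85 mm and grips with 20 to 120 N. Pads are 22 mm wide; open, the fingers measure 114 mm over their backs; the gripper's body (76 mm by 85 mm) begins 54 mm behind the grasp point. The pads swing forward as they close: fully open they stand 13 mm farther back than shut.
Start: joints at [58.109, 14.817, 87.949, -0, 77.235, -11.62], TCP at [0.191, 0.516, 0.231] pointing down, gripper open.
Joint ranges: [-179.93, 179.93], [-52.35, 119.4], [10.71, 147.94], [-69.91, 249.91], [12.55, 155.21], [-178.61, 178.61]. Speed limits (degrees/s): [147.25, 147.25, 180, 180, 180, 180].

INTERFACE

Orientations are given as [roll, pitch, yaw] about the fixed x, y, z axes, in that order (R = Rz(yaw) Ry(pitch) Rx(roll)).
In Python, from bench import bot, optics, order gives the robot as it stands.
- The arm moves only by the tool drive_tool, never from a script. Its argument "series" is one flat list of numbers, 5 for each row, row after row: the opening in per cent of the stroke, from 0 (shut) to 100 (fully open), then the shift along the world's x, y, z in m, then the turn about the world's z in rad. In form: [fingers, x, y, z, turn, fingers, x, y, z, turn, ...]. A call has 1 to 12 rows; each row is the pose to reach, as a shift and turn from the pose commanded when the call began; what a row does not reach only later rows make up. A row lasts 1/12 s, in which the tool goes at most 41.7 mm and 7.16 degrees, less where a joint would pass 70% of its speed; a pose out of reach is approached as far as the arm can. A call with a gripper value outside its range is refused whole. The fingers move at their own pace and stop on an object; "newtons" is the grip in N (left out, the last holds). Time passes only in rows, so rows that repeat a pose let the fingers close. It gives the time, the measured TCP pose, the force, the opening and the grip force at its end, in the units of the state.
- bot.observe(): the state, without advancing time (a new reading comes with each control period).
- optics.camera(name): name is "side" or "top"; returns (picture, depth): 420x560x3 uint8, red, green, blue; 420x560 float32, m along the optical axis (not along the pixel's ray), 0 where there is no reading.
- optics.camera_info(name): a dict with "fx", "fy", "cx", "cy" (pixels), "T" (4x4, takes a point from camera to world coordinates). Camera axes: x right, y down, z forward; pixel columns grow to the right and rows downward; lengths in m; the calibration is good to about 2 mm. A picture is of the moment at which its call begins. camera_info takes no time and is no camera call.
- order.finish_job(): hands the job in; it is judged then, once.
The state is a dict: "t": time; "q": joint angles; "joint_vel": joint speeds; "tau": joint torques, N m; "tcp_pos": TCP position; "eef_rot": TCP orientation; "ft_force": force on the tool from outside, world axes, zero at the start; "ft_torque": the same for the moment, N m; "grip_width": finger opening in m; "grasp_force": force on a finger pad.
Only numpy, scipy, OpenCV 4.12 (cv2) and the standard library are available. Lean on these libraries where they do the work, as an engineer would, in place of code of your own. Each camera call takes 0.05 s, during which the arm holds its last target. There are 200 camera calls.

## Working session

There is one attempt and no reset: what is moved stays moved. The work goes in short steps, Python scripts to look and compute and a tool call to move; the robot and the scene stay as the last step left them, time stands still between calls to the robot, and variables do not carry over. Pictures are saved under pics/ and viewed, at most 10 in all, crops included, and the job is handed in when it is done.

Besides the shell and the picture viewer there is one more tool, called after "Request:" by a JSON object that holds its "fn" and its "kwargs". drive_tool: Moves the arm, as the interface text tells. Its arguments: {"type":"object","properties":{"series":{"type":"array","items":{"type":"number"}},"newtons":{"type":"number"}},"required":["series"]}

```bash
mkdir -p pics
python3 - <<'E'
from bench import bot, optics, order
import cv2, numpy as np
for n in("top","side"):
    p,d=optics.camera(n); cv2.imwrite(f"pics/{n}0.png",p[:,:,::-1]); np.savez(f"{n}0.npz",p=p,d=d)
    i=optics.camera_info(n); print(n,i["fx"],i["fy"],i["cx"],i["cy"],np.round(i["T"],4).tolist())
s=bot.observe(); print(s["t"],s["tcp_pos"],s["eef_rot"],s["grip_width"])
E
```

```text
top 437.6663177622203 437.6663177622203 274.7759335314691 207.53609415014577 [[0.0024, -0.9754, 0.2203, 0.4285], [-1.0, -0.0038, -0.0057, 0.0265], [0.0064, -0.2203, -0.9754, 1.0863], [0.0, 0.0, 0.0, 1.0]]
side 418.18045753744445 418.18045753744445 275.48582075373616 210.7582447275788 [[-0.9841, -0.0948, 0.1499, 0.5243], [-0.1774, 0.5279, -0.8306, 0.6637], [-0.0004, -0.844, -0.5363, 0.5495], [0.0, 0.0, 0.0, 1.0]]
0.1 [0.19027318 0.51554669 0.23057758] [-1.79910233e+02 -1.85534240e-02  1.59730343e+02] 0.08494854355327036
```

View pics/top0.png

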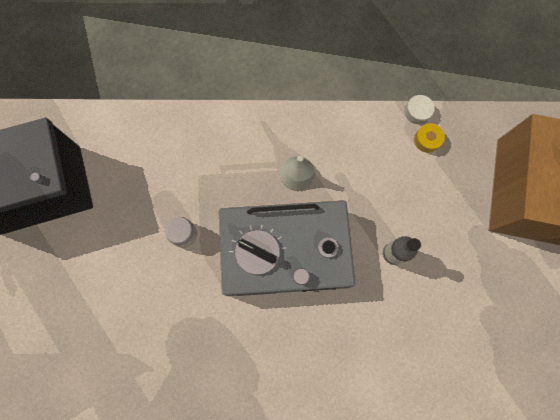

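View pics/side0.png

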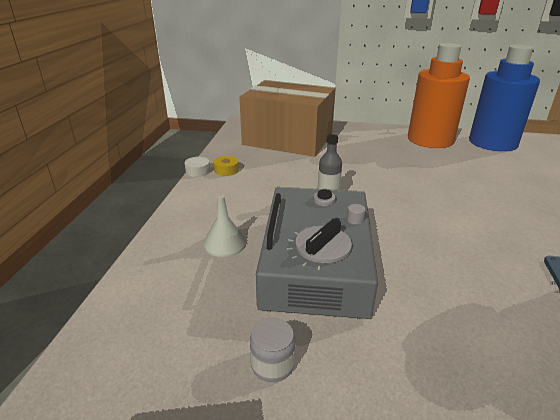

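The top view shows the dial at about (258,252), the button at (329,246), the fuse tin at (302,276) and the funnel at (297,172). In the side view the dial is at (323,242). Next I measure and zoom in on the bar.

```bash
cat > h.py <<'E'
from bench import bot, optics, order
import cv2, numpy as np
def ray(n,u,v,z):
    i=optics.camera_info(n);T=np.array(i["T"]);d=T[:3,:3]@[(u-i["cx"])/i["fx"],(v-i["cy"])/i["fy"],1]
    return T[:3,3]+d*(z-T[2,3])/d[2]
def cloud(n,d):
    i=optics.camera_info(n);T=np.array(i["T"]);v,u=np.indices(d.shape)
    P=np.stack([(u-i["cx"])/i["fx"]*d,(v-i["cy"])/i["fy"]*d,d],-1)
    return P@T[:3,:3].T+T[:3,3]
def bar(n,p,c,z=.133,r=.056):
    "dark pixels in dial at bar-top plane: long axis"
    g=p.max(2); v,u=np.nonzero(g<60)
    P=np.array([ray(n,a,b,z)[:2] for a,b in zip(u,v)]); P=P[np.linalg.norm(P-c,axis=1)<r]
    m=P.mean(0); w,V=np.linalg.eigh(np.cov((P-m).T)); return m,np.degrees(np.arctan2(V[1,1],V[0,1]))%180,len(P),4*np.sqrt(w)
E
python3 - <<'E'
from h import *
out=[]
for n,(x,y,w,h) in {"top":(218,215,80,75),"side":(285,205,80,75)}.items():
    p=np.load(n+"0.npz")["p"]; out.append(cv2.resize(p[y:y+h,x:x+w,::-1],(400,375),interpolation=cv2.INTER_CUBIC))
cv2.imwrite("pics/crop.png",np.hstack(out))
d=np.load("top0.npz");P=cloud("top",d["d"]);p=d["p"]
v,u=np.indices(p.shape[:2])
top=(abs(P[...,2]-.095)<.006)&(u>205)&(u<365)&(v>190)&(v<305)
q=P[top][:,:2].astype(np.float32); r=cv2.minAreaRect(q); print("case",r)
disc=(abs(P[...,2]-.107)<.005)&(p.min(2)>115)&(u<290)&(u>225)&(v>220)&(v<285)
cs,_=cv2.findContours(disc.astype(np.uint8),0,1);c=max(cs,key=cv2.contourArea);e=cv2.fitEllipse(cv2.convexHull(c));print("disc",e,ray("top",*e[0],.107))
print("button",ray("top",329,246,.117),P[246,329]);
print("fuse",ray("top",302,276,.123),P[276,302],"funnel",P[159,299],"bottle",P[245,413],"grease",P[230,179])
C=ray("top",*e[0],.107)[:2]
for n in("top","side"): print(bar(n,np.load(n+"0.npz")["p"],C))
E
```

```text
case ((0.562850832939148, -0.0032745003700256348), (0.20003202557563782, 0.29985636472702026), 3.978519916534424)
disc ((256.0779724121094, 252.68585205078125), (41.92329025268555, 42.95038986206055), 118.11587524414062) [0.54580728 0.06244542 0.107     ]
button [ 0.56005156 -0.10018661  0.117     ] [ 0.5602967  -0.10042281  0.11519304]
fuse [ 0.49328411 -0.03884662  0.123     ] [ 0.49337257 -0.03893594  0.12168371] funnel [ 0.76321818 -0.03523977  0.11807617] bottle [ 0.55536226 -0.27022388  0.17146156] grease [0.60316523 0.24564524 0.06944873]Traceback (most recent call last):
  File "<stdin>", line 15, in <module>
  File "h.py", line 13, in bar
    P=np.array([ray(n,a,b,z)[:2] for a,b in zip(u,v)]); P=P[np.linalg.norm(P-c,axis=1)<r]
                ~~~^^^^^^^^^
  File "h.py", line 4, in ray
    i=optics.camera_info(n);T=np.array(i["T"]);d=T[:3,:3]@[(u-i["cx"])/i["fx"],(v-i["cy"])/i["fy"],1]
ValueError: time passes only in moves, steps and waits
```

View pics/crop.png

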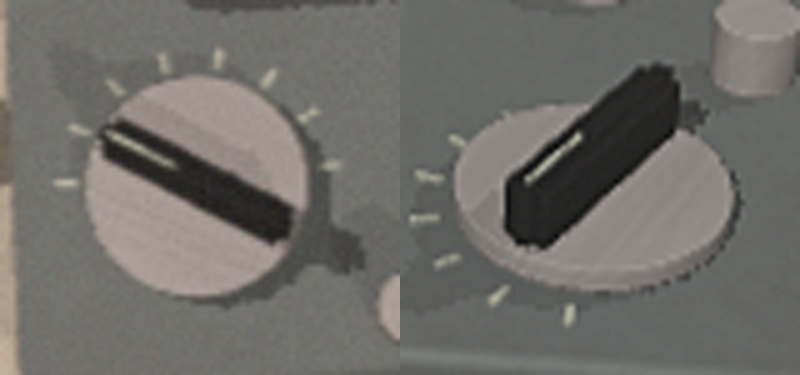

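The rectangle fit of the case gives origin (0.563,-0.003) and yaw 4.0°, at 0.200 x 0.300 m as specified. That puts the dial axis at (0.548,0.061) and the button at (0.560,-0.099), both agreeing with direct sightings to about 2 mm. The white-line end points up-left in the top crop (110,135), about 62° in world. This is the second tick (click 1, 64°), so the goal is -32°.

I'll push the pointer half on its anticlockwise side, fingers shut, turning the tool with the bar.

Request:
{"fn": "drive_tool", "kwargs": {"series": [0,0.341,-0.41,0,-0.1,0,0.341,-0.41,0,-0.1,0,0.341,-0.41,0,-0.1,0,0.341,-0.41,0,-0.1,0,0.341,-0.41,0,-0.1,0,0.341,-0.41,0,-0.1,0,0.341,-0.41,0,-0.1,0,0.341,-0.41,0,-0.1,0,0.341,-0.41,0,-0.1,0,0.341,-0.41,0,-0.1,0,0.341,-0.41,0,-0.1,0,0.341,-0.41,0,-0.1], "newtons": 30}}

```text
t: 1.1
tcp_pos: [0.511, 0.1296, 0.231]
eef_rot: [-180.0, -0.0, 154.0]
ft_force: [0.4, 0.8, 0.4]
grip_width: -0.0001
grasp_force: 0.0
```

Request:
{"fn": "drive_tool", "kwargs": {"series": [0,0.016,-0.02,0,0,0,0.016,-0.02,0,0,0,0.016,-0.02,0,0,0,0.016,-0.02,0,0]}}

```text
t: 1.43
tcp_pos: [0.5255, 0.1118, 0.2308]
eef_rot: [-180.0, -0.1, 154.0]
ft_force: [-0.8, -0.5, 0.4]
grip_width: -0.0
grasp_force: 0.0
```

Run:
```python
from h import *
s=bot.observe(); print(s["t"],s["tcp_pos"],s["eef_rot"])
p,d=optics.camera("side"); cv2.imwrite("pics/s1.png",cv2.resize(p[130:330,200:440,::-1],(720,600)))
```

```text
1.4333 [0.52554284 0.11183025 0.23075047] [-1.79984120e+02 -1.00834039e-01  1.53972433e+02]
```

View pics/s1.png

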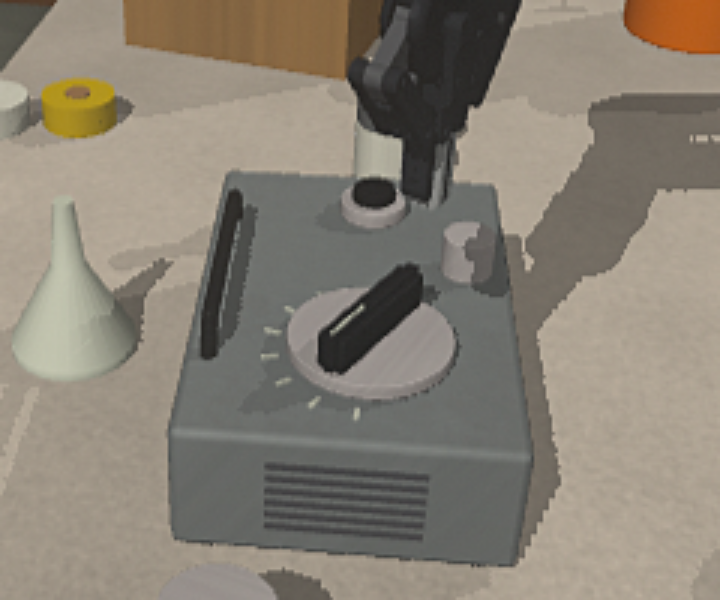

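The side view shows the shut fingers clear above the case, with the bar's near end at (335,350) and the tin at (465,250). Now I descend and tabulate the arc.

Request:
{"fn": "drive_tool", "kwargs": {"series": [0,0,0,-0.04,0,0,0,0,-0.08,0,0,0,0,-0.105,0,0,0,0,-0.117,0,0,0,0,-0.117,0,0,0,0,-0.117,0]}}

```text
t: 1.98
tcp_pos: [0.5253, 0.1127, 0.1142]
eef_rot: [-180.0, -0.1, 154.1]
ft_force: [-0.3, 0.7, 0.3]
grip_width: 0.0004
grasp_force: 0.0
```

```bash
cat > arc.py <<'E'
from h import *
import sys
C=np.array([.548,.061])
def arc(a,b,n=12,off=.020,r=.034):
    s=bot.observe(); p0=s["tcp_pos"]; print("t",s["t"],p0,s["eef_rot"][2],s["ft_force"])
    for th in np.linspace(a,b,n+1)[1:]:
        t=np.radians(th);u=np.array([np.cos(t),np.sin(t)]);nn=np.array([-u[1],u[0]])
        P=C+r*u+off*nn-p0[:2]; print("0, %.3f, %.3f, 0, %.2f,"%(*P,np.radians(th+90-s["eef_rot"][2])),end=" ")
    print()
if __name__=="__main__": arc(float(sys.argv[1]),float(sys.argv[2]))
E
python3 arc.py 94 46
```

```text
t 1.9833 [0.52533518 0.11274741 0.11423284] 154.10741399472107 [-0.29465998  0.70601056  0.29617325]
0, 0.003, -0.018, 0, 0.45, 0, 0.005, -0.016, 0, 0.38, 0, 0.008, -0.015, 0, 0.31, 0, 0.010, -0.014, 0, 0.24, 0, 0.013, -0.014, 0, 0.17, 0, 0.015, -0.013, 0, 0.10, 0, 0.018, -0.013, 0, 0.03, 0, 0.021, -0.012, 0, -0.04, 0, 0.024, -0.012, 0, -0.11, 0, 0.026, -0.012, 0, -0.18, 0, 0.029, -0.013, 0, -0.25, 0, 0.032, -0.013, 0, -0.32,
```

Request:
{"fn": "drive_tool", "kwargs": {"series": [0,0.005,-0.004,0,0,0,0.01,-0.007,0,0,0,0.015,-0.011,0,0,0,0.018,-0.013,0,0,0,0.021,-0.012,0,-0.04,0,0.024,-0.012,0,-0.11,0,0.026,-0.012,0,-0.18,0,0.029,-0.013,0,-0.25,0,0.032,-0.013,0,-0.32]}}

```text
t: 2.73
tcp_pos: [0.5588, 0.0982, 0.1147]
eef_rot: [180.0, 0.0, 135.4]
ft_force: [0.1, 0.4, -0.1]
grip_width: 0.0001
grasp_force: 0.0
```

```bash
python3 arc.py 46 10
```

```text
t 2.7333 [0.55876048 0.0981571  0.11468416] 135.43648245494285 [ 0.13269584  0.38771982 -0.10652353]
0, 0.000, 0.001, 0, -0.04, 0, 0.002, 0.000, 0, -0.09, 0, 0.004, -0.001, 0, -0.15, 0, 0.006, -0.002, 0, -0.20, 0, 0.008, -0.003, 0, -0.25, 0, 0.010, -0.004, 0, -0.30, 0, 0.012, -0.005, 0, -0.36, 0, 0.013, -0.006, 0, -0.41, 0, 0.015, -0.007, 0, -0.46, 0, 0.016, -0.009, 0, -0.51, 0, 0.018, -0.010, 0, -0.57, 0, 0.019, -0.012, 0, -0.62,
```

Request:
{"fn": "drive_tool", "kwargs": {"series": [0,0.002,0.0,0,-0.09,0,0.004,-0.001,0,-0.15,0,0.006,-0.002,0,-0.2,0,0.008,-0.003,0,-0.25,0,0.01,-0.004,0,-0.3,0,0.012,-0.005,0,-0.36,0,0.013,-0.006,0,-0.41,0,0.015,-0.007,0,-0.46,0,0.016,-0.009,0,-0.51,0,0.018,-0.01,0,-0.57,0,0.019,-0.012,0,-0.62]}}

```text
t: 3.65
tcp_pos: [0.5775, 0.0872, 0.1148]
eef_rot: [180.0, -0.1, 99.9]
ft_force: [0.5, 2.8, 1.1]
grip_width: -0.0003
grasp_force: 1.8
```

```bash
python3 - <<'E'
from h import *
p,d=optics.camera("side"); cv2.imwrite("pics/s2.png",cv2.resize(p[170:320,240:400,::-1],(640,600)))
E
python3 arc.py 10 -14
```

```text
t 3.7 [0.57798208 0.08639602 0.11484777] 99.79974482498557 [-0.17011939  0.40428342 -0.01858285]
0, 0.001, -0.001, 0, -0.03, 0, 0.002, -0.002, 0, -0.07, 0, 0.003, -0.003, 0, -0.10, 0, 0.003, -0.004, 0, -0.14, 0, 0.004, -0.005, 0, -0.17, 0, 0.005, -0.007, 0, -0.21, 0, 0.005, -0.008, 0, -0.24, 0, 0.006, -0.009, 0, -0.28, 0, 0.006, -0.010, 0, -0.31, 0, 0.007, -0.012, 0, -0.35, 0, 0.007, -0.013, 0, -0.38, 0, 0.008, -0.014, 0, -0.42,
```

View pics/s2.png

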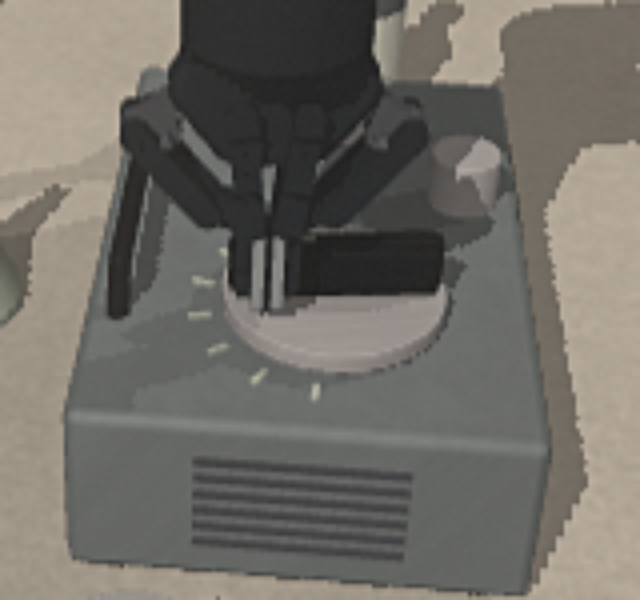

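The side view shows the bar at about (370,262), nearly horizontal in the picture. That is about 10-16° in world, two clicks on, with the finger touching it near (265,270). I continue.

Request:
{"fn": "drive_tool", "kwargs": {"series": [0,0.001,-0.001,0,-0.03,0,0.002,-0.002,0,-0.07,0,0.003,-0.003,0,-0.1,0,0.003,-0.004,0,-0.14,0,0.004,-0.005,0,-0.17,0,0.005,-0.007,0,-0.21,0,0.005,-0.008,0,-0.24,0,0.006,-0.009,0,-0.28,0,0.006,-0.01,0,-0.31,0,0.006,-0.01,0,-0.31]}}

```text
t: 4.53
tcp_pos: [0.584, 0.0761, 0.1147]
eef_rot: [179.9, -0.0, 82.3]
ft_force: [0.6, 0.1, 0.3]
grip_width: 0.0002
grasp_force: 0.3
```

```bash
python3 arc.py -8 -26;python3 - <<'E'
from h import *
p,d=optics.camera("side"); cv2.imwrite("pics/s3.png",cv2.resize(p[170:320,240:400,::-1],(640,600)))
E
```

```text
t 4.5333 [0.58402254 0.07610523 0.1147025 ] 82.34513665763215 [0.63142081 0.0654293  0.25609274]
0, 0.001, -0.001, 0, -0.03, 0, 0.001, -0.002, 0, -0.06, 0, 0.002, -0.003, 0, -0.08, 0, 0.002, -0.004, 0, -0.11, 0, 0.002, -0.005, 0, -0.14, 0, 0.002, -0.006, 0, -0.16, 0, 0.003, -0.007, 0, -0.19, 0, 0.003, -0.008, 0, -0.22, 0, 0.003, -0.009, 0, -0.24, 0, 0.003, -0.010, 0, -0.27, 0, 0.003, -0.011, 0, -0.29, 0, 0.003, -0.012, 0, -0.32,
```

View pics/s3.png

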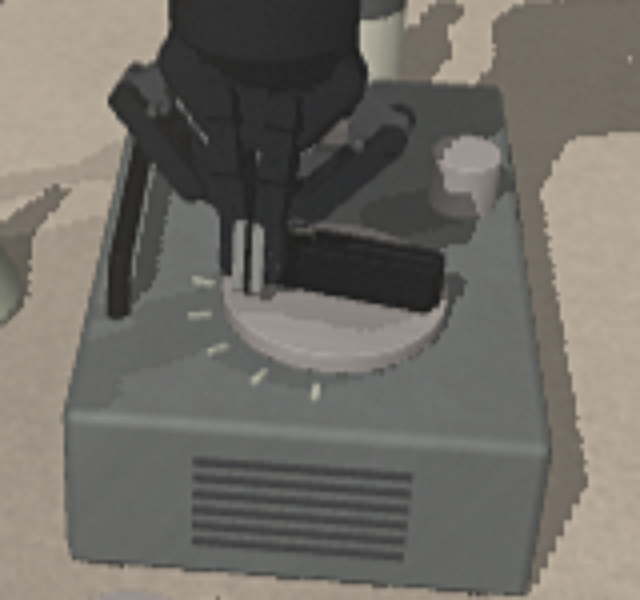

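The bar's free end at (440,280) now slopes toward the viewer, which fits three clicks on (about -8°). I push the last click to about -25°, then back off and lift.

Request:
{"fn": "drive_tool", "kwargs": {"series": [0,0.001,-0.002,0,-0.06,0,0.002,-0.003,0,-0.08,0,0.002,-0.004,0,-0.11,0,0.002,-0.005,0,-0.14,0,0.002,-0.006,0,-0.16,0,0.003,-0.007,0,-0.19,0,0.003,-0.008,0,-0.22,0,0.003,-0.009,0,-0.24,0,0.003,-0.01,0,-0.27,0,0.003,-0.011,0,-0.29,0,0.003,-0.011,0,-0.29]}}

```text
t: 5.5
tcp_pos: [0.5861, 0.0651, 0.1143]
eef_rot: [-180.0, 0.0, 65.7]
ft_force: [0.1, 0.2, -0.1]
grip_width: 0.0002
grasp_force: 0.0
```

Request:
{"fn": "drive_tool", "kwargs": {"series": [0,0.003,0.008,0,0,0,0.005,0.012,0,0,0,0.005,0.012,0.03,0,0,0.005,0.012,0.06,0,0,0.005,0.012,0.09,0,0,0.005,0.012,0.12,0,0,-0.1,0.15,0.12,0,0,-0.1,0.15,0.12,0,0,-0.1,0.15,0.12,0,0,-0.1,0.15,0.12,0,0,-0.1,0.15,0.12,0]}}

```text
t: 6.42
tcp_pos: [0.4819, 0.2205, 0.2347]
eef_rot: [-179.8, -0.1, 66.1]
ft_force: [-0.5, 0.9, -0.7]
grip_width: 0.0001
grasp_force: 0.0
```

Run:
```python
from h import *
s=bot.observe(); print(s["t"],s["tcp_pos"],s["eef_rot"],s["q"])
p,d=optics.camera("top"); q,_=optics.camera("side")
a=cv2.resize(p[215:290,218:298,::-1],(400,375),interpolation=cv2.INTER_CUBIC);b=cv2.resize(q[205:280,285:365,::-1],(400,375),interpolation=cv2.INTER_CUBIC)
cv2.imwrite("pics/c4.png",np.hstack([a,b]))
```

```text
6.4167 [0.4819113  0.22048047 0.23467734] [-1.79835273e+02 -8.50106490e-02  6.60583341e+01] [12.40298386 12.64744703 90.32315176  0.17038953 77.11175785 36.30640272]
```

View pics/c4.png

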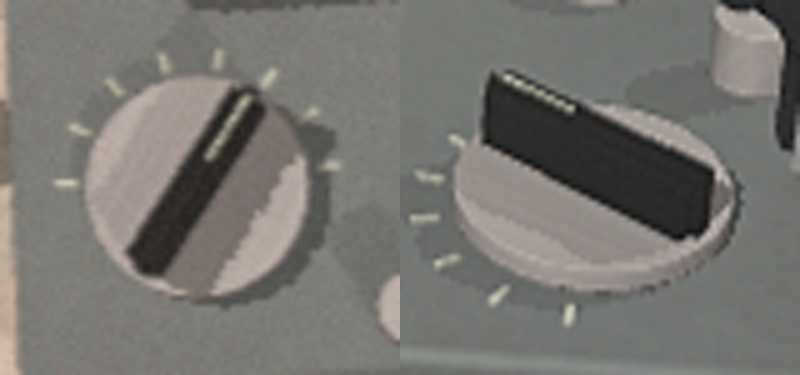

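The top crop shows the line end at (250,95), beside the sixth tick at (268,77). The dial has moved from click 1 to click 5, as wanted. Next is the button.

Request:
{"fn": "drive_tool", "kwargs": {"series": [0,0.078,-0.32,0,0,0,0.078,-0.32,0,0,0,0.078,-0.32,0,0,0,0.078,-0.32,0,0,0,0.078,-0.32,0,0,0,0.078,-0.32,0,0,0,0.078,-0.32,0,0,0,0.078,-0.32,0,0,0,0.078,-0.32,0,0,0,0.078,-0.32,0,0,0,0.078,-0.32,0,0]}}

```text
t: 7.43
tcp_pos: [0.5643, -0.1056, 0.2338]
eef_rot: [-179.9, -0.0, 65.7]
ft_force: [-0.3, -0.0, 0.5]
grip_width: -0.0001
grasp_force: 0.0
```

Request:
{"fn": "drive_tool", "kwargs": {"series": [0,0,0,-0.04,0,0,0,0,-0.08,0,0,0,0,-0.1,0,0,0,0,-0.11,0,0,0,0,-0.11,0,0,0,0,-0.11,0]}}

```text
t: 7.93
tcp_pos: [0.5648, -0.1039, 0.1251]
eef_rot: [180.0, -0.0, 65.8]
ft_force: [-0.9, 0.4, -0.1]
grip_width: 0.0
grasp_force: 0.0
```

Request:
{"fn": "drive_tool", "kwargs": {"series": [0,-0.004,0.004,0,0,0,-0.004,0.004,-0.004,0,0,-0.004,0.004,-0.008,0,0,-0.004,0.004,-0.011,0,0,-0.004,0.004,-0.013,0,0,-0.004,0.004,-0.014,0,0,-0.004,0.004,-0.014,0]}}

```text
t: 8.52
tcp_pos: [0.561, -0.1005, 0.1111]
eef_rot: [179.9, -0.0, 65.8]
ft_force: [-0.1, 1.7, 5.4]
grip_width: -0.0001
grasp_force: 2.4
```

Request:
{"fn": "drive_tool", "kwargs": {"series": [0,0,0,-0.001,0,0,0,0,-0.0015,0,0,0,0,-0.0015,0,0,0,0,-0.0015,0]}}

```text
t: 8.85
tcp_pos: [0.5611, -0.1005, 0.1109]
eef_rot: [179.9, -0.0, 65.8]
ft_force: [-2.0, 1.6, 13.9]
grip_width: -0.0002
grasp_force: 7.0
```

Request:
{"fn": "drive_tool", "kwargs": {"series": [0,0,0,0.01,0,0,0,0,0.03,0,0,0,0,0.06,0,0,0,0,0.1,0,0,0,0,0.12,0,0,-0.12,0,0.12,0,0,-0.12,0,0.12,0,0,-0.12,0,0.12,0,0,-0.12,0,0.12,0,0,-0.12,0,0.12,0]}}

```text
t: 9.68
tcp_pos: [0.4384, -0.1003, 0.229]
eef_rot: [-180.0, 0.0, 65.7]
ft_force: [0.5, 0.3, -0.2]
grip_width: 0.0001
grasp_force: 0.0
```

Run:
```python
from h import *
s=bot.observe(); print(s["t"],s["tcp_pos"],s["ft_force"])
p,d=optics.camera("top"); q,_=optics.camera("side")
cv2.imwrite("pics/c5.png",np.hstack([cv2.resize(x,(400,300)) for x in(p[140:310,150:450,::-1],q[130:390,190:400,::-1])]))
```

```text
9.6833 [ 0.43835241 -0.10027827  0.2289537 ] [ 0.47347315  0.31568401 -0.17065542]
```

View pics/c5.png

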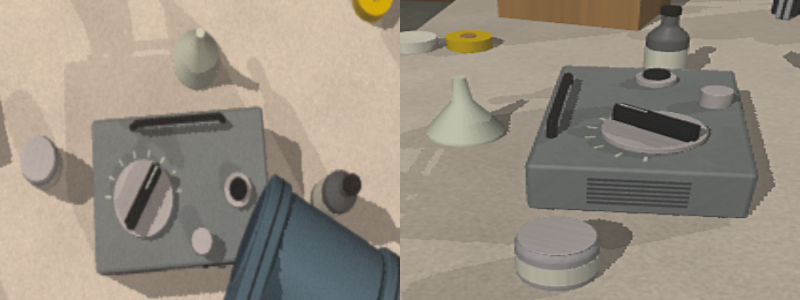

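The button bottomed out at 13.9 N and is up again at (238,188) in the left picture. The dial bar at (143,197) is still four clicks on, and the bottle, tins and funnel are all standing and clear of the arm. I'm handing in.

```bash
python3 -c "
from bench import order
print(order.finish_job())"
```

```text
the job is handed in; nothing more can be done
None
```

I pushed the dial four clicks clockwise (click 1 to click 5), then pressed the start button fully down and let it go; the bottle, tins and funnel were left standing, and the job is handed in, though the interface gave no verdict.

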